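Click the filter wheel round to green

TASK

Using a fingertip on the lobes of its edge, lightly flick the filter wheel of the lens inspection station counterclockwise (seen from above), click by click, until the green filter has clicked in at the tip of the white arrow, and never run past it. Nothing is to be gripped or lifted: leave the two lens modules and the little cleaner bottle standing where they are, and finish with the hand clear.

Things in the scene. Friction and masses are not known exactly. Their poses are not given: they have to be found in the camera images.
- station: Lens inspection station fixed to the bench: grey base plate 250 x 180 mm, top 22 mm above the bench (x -90 to 160, y -90 to 90 mm in its frame), with the flat filter wheel on it. Origin: on the bench straight under the wheel's axle; z up; x points from the axle to the white arrow, on the side away from the robot (yaw within 0.6 rad).
- axle (a point): Axle of the filter wheel, level with the disc's top, 44 mm above the bench; fixed to the station. The disc: aluminium, radius 50 mm, 30 to 44 mm above the bench; steel hub cap of radius 12 mm, top at 48 mm; eight coloured round filters 22 mm across on its top face, 34 mm from the axle, 45 degrees apart.
- edge (a point): Fixed point of the station over the wheel's robot-side edge, opposite the arrow, 60 mm from the axle, 37 mm above the bench. Eight rounded lobes, 12 mm wide, 30 to 44 mm above the bench, reach out to 66 mm from the axle, half-way between filters. In a click the gaps between them (33 mm clear at 60 mm radius) centre on multiples of 45 degrees from station x, one of them here.
- pointer (a point): Tip of the white arrow, 48 mm above the bench, 78 mm from the axle along station x, pointing at the axle. It lies on a black block 45 x 50 mm, 48 mm high (x 76.5 to 121.5 mm) with a lens module on its far side. The rest of the wheel's edge is free all round; under the lobes are 8 mm of air, then the base plate.
- wheel (a joint): Wheel angle, rad, growing counterclockwise from above; 0 = green at the arrow. One click is 0.785; starts 2 to 5 clicks before green (rarely perched on a hump). A sprung ball holds each click: a push of 4 to 10 N on a lobe takes it over the hump half-way (0.39), then it snaps on. Stop at -4.4, so never clockwise. At the arrow: black -3.93, purple, blue, white, red, green 0, orange.
- module_a: Bystander: black lens module standing on its green 36 mm square board, lens up, 50 mm high, 32 mm across the head, 40 g, loose. Origin at the centre of its underside.
- module_b: Bystander: a second lens module, same as the first.
- cleaner: Bystander: small white lens-cleaner bottle with a blue cap, 40 mm across, 85 mm high, loose. Origin at the centre of its underside.

How it is judged:
By the outcome, as a careful person would: the job done as asked, in the order asked, and still so for the second after the job is handed in, with the robot touching nothing.
It also fails if it takes over 58 s, if anything falls off the work surface, if the arm or the gripper's body presses on something with over 40 N, if the wrist force passes 120 N, or if a joint passes its speed limit or range.

ROBOT

A 6-joint arm with a two-finger parallel gripper is mounted at the origin on the work surface. World frame = base frame: x ahead of the robot, y to its left, z up, the work surface at z = 0. Lengths are in mm, angles in rad, forces in N, time in s.
With the tool pointing down it reaches from about 400 to 925 mm from the base axis. Payload 12.5 kg.
Tool frame: the origin (TCP) lies midway between the tips of the shut fingers; the grasp point (between the pads) lies 19 mm behind it; z points along the fingers, y is the line along which they close (so a half turn about z gives the same grasp; the last joint's range is limited). The gripper opens to 95 mm and grips with 3 to 60 N. Pads are 20 mm wide; open, the fingers measure 119 mm over their backs; the gripper's body (75 mm by 180 mm) begins 59 mm behind the grasp point.
Start: joints at [0.999, 0.491, 1.559, -0, 1.092, -0.106], TCP at [280.698, 558.44, 214.661] pointing down, gripper open.
Joint ranges: [-3.1, 3.1], [-0.84, 2.19], [0.05, 2.79], [-1.13, 4.28], [0.06, 2.93], [-2.69, 2.69]. Speed limits (rad/s): [2.22, 2.22, 2.79, 3.14, 3.14, 3.14].

INTERFACE

Orientations are given as [roll, pitch, yaw] about the fixed x, y, z axes, in that order (R = Rz(yaw) Ry(pitch) Rx(roll)).
In Python, from cell import state, read_camera, camera_info, env gives the robot as it stands.
- The arm moves only by the tool move_arm, never from a script. Its argument "commands" is a list of rows, each a list of 3 entries, a list of its own where there are three numbers: the shift along the world's x, y, z in cm, then the turn, a rotation vector about the world's x, y, z in degrees, then the opening, from 0 (shut) to 1 (fully open). A call has 1 to 10 rows; each row shifts and turns the commanded pose from where the row before left it; what a row does not reach is not made up. A row lasts 1/10 s, in which the tool goes at most 50 mm and 8.59 degrees, less where a joint would pass 70% of its speed; a pose out of reach is approached as far as the arm can. A call with a gripper value outside its range is refused whole. The fingers move at their own pace and stop on an object; the grip force is fixed at half the most. Time passes only in rows, so rows that do not move let the fingers close. It gives the time, the measured TCP pose, the force, the opening and the grip force at its end, in the units of the state.
- state(): the state, without advancing time (a new reading comes with each control period).
- read_camera(name): name is "scene" or "side" or "wrist"; returns the picture (420x560x3 uint8, blue, green, red); there is no depth.
- camera_info(name): a dict with "K" (3x3 intrinsics, pixels), "k1" (the pictures are not rectified: a ray, as slopes to the right and down, at radius r is drawn at 1 + k1 r^2 times it, then the intrinsics apply), "cam_to_world" (4x4, takes a point from camera to world coordinates). Camera axes: x right, y down, z forward; pixel columns grow to the right and rows downward; lengths in mm; the calibration is good to about 2 mm. A picture is of the moment at which its call begins: read the wrist's pose just before it. camera_info takes no time and is no camera call; for the wrist camera it gives the pose at the moment of the call.
- env.job_done(): hands the job in; it is judged then, once.
The state is a dict: "t": time; "joints": joint angles; "qvel": joint speeds; "tau": joint torques, N m; "eef_pos": TCP position; "tcp_rot": TCP orientation; "ft_force": force on the tool from outside, world axes, zero at the start; "moment": the same for the moment, N m; "opening": opening from 0.0 (shut) to 1.0 (fully open); "grip_force": force on a finger pad.
Only numpy, scipy, OpenCV 4.12 (cv2) and the standard library are available. Lean on these libraries where they do the work, as an engineer would, in place of code of your own. Each camera call takes 0.05 s, during which the arm holds its last target. There are 200 camera calls.

## Working session

There is one attempt and no reset: what is moved stays moved. The work goes in short steps, Python scripts to look and compute and a tool call to move; the robot and the scene stay as the last step left them, time stands still between calls to the robot, and variables do not carry over. Pictures are saved under pics/ and viewed, at most 10 in all, crops included, and the job is handed in when it is done.

Besides the shell and the picture viewer there is one more tool, called in YAML: its name, and indented under it one key for each argument. move_arm: Moves the arm, as the interface text tells. Its arguments: {"type":"object","properties":{"commands":{"type":"array"}},"required":["commands"]}

```bash
mkdir -p pics; cat > h.py <<'E'
import numpy as np, cv2
from cell import state, read_camera, camera_info, env
def ray(info,u,v):
    K=np.array(info["K"]);T=np.array(info["cam_to_world"])
    d=cv2.undistortPoints(np.array([[[u,v]]],float),K,np.array([info["k1"],0,0,0.]))[0,0]
    return T[:3,3],T[:3,:3]@np.array([d[0],d[1],1])
def onz(info,u,v,z):
    o,d=ray(info,u,v); return o+d*(z-o[2])/d[2]
def proj(info,p):
    K=np.array(info["K"]);T=np.linalg.inv(np.array(info["cam_to_world"]))
    c=T[:3,:3]@np.array(p,float)+T[:3,3]; s=c[:2]/c[2]; s=s*(1+info["k1"]*(s@s))
    return K[:2,:2]@s+K[:2,2]
E
python3 - <<'E'
from h import *
a=read_camera("scene");b=read_camera("side")
cv2.imwrite("pics/scene.png",a);cv2.imwrite("pics/side.png",b);cv2.imwrite("pics/wrist.png",read_camera("wrist"))
for n in("scene","side","wrist"):
    i=camera_info(n);print(n,np.round(i["K"],1).tolist(),i["k1"],np.round(i["cam_to_world"],3).tolist())
s=state();print(s["t"],s["eef_pos"],s["tcp_rot"],s["opening"])
E
```

```text
scene [[529.2, 0.0, 280.6], [0.0, 529.2, 209.7], [0.0, 0.0, 1.0]] -0.12396444577452206 [[0.685, 0.41, -0.602, 1213.79], [0.728, -0.406, 0.552, -512.874], [-0.018, -0.817, -0.577, 652.887], [0.0, 0.0, 0.0, 1.0]]
side [[420.7, 0.0, 277.0], [0.0, 420.7, 212.6], [0.0, 0.0, 1.0]] 0.0060397829707002255 [[0.88, -0.36, 0.309, 310.757], [-0.475, -0.68, 0.559, -466.664], [0.009, -0.639, -0.769, 761.729], [0.0, 0.0, 0.0, 1.0]]
wrist [[363.0, 0.0, 282.3], [0.0, 363.0, 212.2], [0.0, 0.0, 1.0]] -0.08248106662548814 [[0.448, 0.867, 0.219, 220.047], [0.894, -0.435, -0.109, 590.405], [0.001, 0.245, -0.97, 384.504], [0.0, 0.0, 0.0, 1.0]]
0.15 [280.59151154 558.26976567 214.19253977] [-3.14076239e+00 -5.36061384e-05  2.67583516e+00] 0.9982206852305296
```

View pics/scene.png

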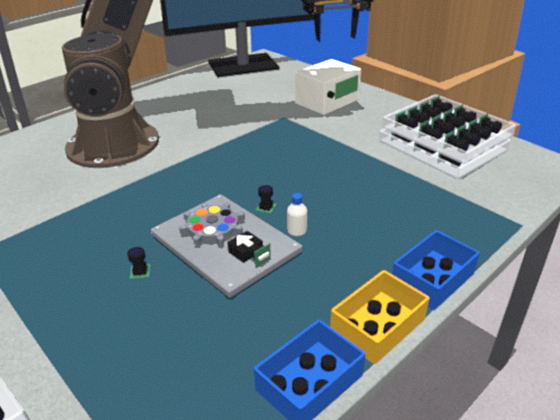

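View pics/side.png

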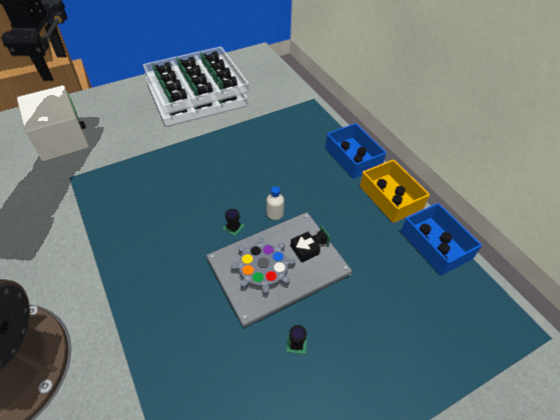

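The pictures show the wheel near scene (213,220) and side (264,262), with the arrow at side (303,243). Blue or white is near the arrow. The modules are at side (233,220) and (297,338), and the bottle at (275,205).

```bash
cat > m.py <<'E'
from h import *
def measure(img,info,c0,rad=60,verb=True):
    hsv=cv2.cvtColor(img,cv2.COLOR_BGR2HSV)
    R={'red':[(0,5),(174,180)],'orange':[(8,18)],'yellow':[(22,33)],'green':[(45,80)],'blue':[(100,122)],'purple':[(128,160)]}
    out={}
    for n,rs in R.items():
        m=sum(cv2.inRange(hsv,(a,130,70),(b,255,255)) for a,b in rs)
        k=np.zeros_like(m);cv2.circle(k,tuple(int(x) for x in c0),rad,255,-1);m&=k
        N,_,st,ce=cv2.connectedComponentsWithStats(m)
        if N>1:
            j=1+np.argmax(st[1:,4])
            if st[j,4]>=12: out[n]=(onz(info,*ce[j],44)[:2],st[j,4],ce[j])
    return out
order=['black','purple','blue','white','red','green','orange','yellow']
def fit(out):
    # green angle at station g => filter k angle = g - (k-5)*-45 ; solve centre + phase linearly
    A=[];b=[]
    for n,(p,_,_) in out.items():
        d=-(order.index(n)-5)*np.pi/4
        c,s=34*np.cos(d),34*np.sin(d)
        A+= [[1,0,c,-s],[0,1,s,c]]; b+=list(p)
    x,*_=np.linalg.lstsq(np.array(A),np.array(b),rcond=None)
    r=np.array(A)@x-b
    return x[:2],np.arctan2(x[3],x[2]),np.hypot(x[2],x[3]),np.abs(r).max()
E
python3 - <<'E'
from m import *
for n,c0 in(("scene",(213,220)),("side",(264,262))):
    im=cv2.imread(f"pics/{n}.png");i=camera_info(n);o=measure(im,i,c0,34)
    for k,v in o.items():print(n,k,v[0].round(1),v[1],v[2].round(1))
    print(fit(o))
    h=cv2.cvtColor(im,cv2.COLOR_BGR2HSV)
    m=cv2.inRange(h,(0,0,215),(180,50,255))
    N,_,st,ce=cv2.connectedComponentsWithStats(m)
    for j in range(1,N):
        if st[j,4]>20 and np.hypot(*(ce[j]-c0))<90:print('white',ce[j],st[j,4],onz(i,*ce[j],48).round(1))
    for nm,px in {"scene":dict(mA=(139,272),mB=(266,207),bot=(297,232)),"side":dict(mA=(297,346),mB=(234,228),bot=(275,214))}[n].items():print(nm,onz(i,*px,0).round(0))
E
```

```text
scene red [507.9 -82.5] 63 [197.4 226.7]
scene orange [473.7 -48.4] 60 [201.2 212.1]
scene yellow [484.1 -24.4] 53 [213.9 209.4]
scene green [484.2 -72.4] 49 [194.5 219.3]
scene blue [542.1 -48.4] 64 [222.4 226.9]
scene purple [532.6 -23.8] 47 [229.3 219.5]
(array([508.13417006, -48.32063094]), np.float64(-2.356433808247175), np.float64(1.0052677816165347), np.float64(0.3184482370335182))
white [296.76666667 210.21666667] 180 [607.   87.7  48. ]
white [209.34246575 229.61643836] 73 [535.9 -74.5  48. ]
white [243.672 239.792] 125 [605.3 -47.8  48. ]
white [263.40740741 255.11111111] 27 [663.2 -50.9  48. ]
mA [ 494. -213.    0.]
mB [504.  97.   0.]
bot [613.  82.   0.]
side red [511.9 -81.5] 87 [270.8 275.5]
side orange [477.8 -47.5] 88 [247.6 269.5]
side yellow [487.6 -23.4] 82 [246.8 258.6]
side green [487.9 -71.4] 82 [257.6 276.6]
side blue [545.7 -47.1] 77 [277.5 255.9]
side purple [535.6 -23.2] 65 [267.7 249.4]
(array([511.74076284, -47.35081271]), np.float64(-2.3501176469738065), np.float64(0.9993958806026676), np.float64(0.1815180652975954))
white [275.67346939 200.6122449 ] 49 [611.9  84.1  48. ]
white [304.2371134  242.93814433] 97 [608.9 -47.   48. ]
white [279.06944444 266.76388889] 72 [534.8 -73.6  48. ]
mA [ 497. -215.    0.]
mB [509.  92.   0.]
bot [611.  85.   0.]
```

move_arm:
  commands:
    - [[1.3,-4,0],[0,0,-7.7],0]
    - [[1.3,-4,0],[0,0,-7.7],0]
    - [[1.3,-4,0],[0,0,-7.7],0]
    - [[1.3,-4,0],[0,0,-7.7],0]
    - [[1.3,-4,0],[0,0,-7.7],0]
    - [[1.3,-4,0],[0,0,-7.7],0]
    - [[1.3,-4,0],[0,0,-7.7],0]

```text
t: 0.85
eef_pos: [371.8, 276.8, 214.7]
tcp_rot: [3.141, 0.0, 1.73]
ft_force: [-0.2, 0.4, -0.6]
opening: 0.464
grip_force: 0.0
```

move_arm:
  commands:
    - [[1.3,-4,0],[0,0,-7.7],0]
    - [[1.3,-4,0],[0,0,-7.7],0]
    - [[1.3,-4,0],[0,0,-7.7],0]
    - [[1.3,-4,0],[0,0,-7.7],0]
    - [[1.3,-4,0],[0,0,-7.7],0]
    - [[1.3,-4,0],[0,0,-7.7],0]
    - [[1.3,-4,0],[0,0,-7.7],0]
    - [[0,0,0],[0,0,0],0]
    - [[0,0,0],[0,0,0],0]
    - [[0,0,0],[0,0,0],0]

```text
t: 1.85
eef_pos: [462.3, -0.8, 214.5]
tcp_rot: [-3.141, 0.0, 0.796]
ft_force: [-0.6, 0.1, -0.0]
opening: 0.006
grip_force: 0.0
```

```bash
cat > look.py <<'E'
from m import *
import sys
n=sys.argv[1]; t=sys.argv[2]
i=camera_info(n); im=read_camera(n); cv2.imwrite(f"pics/{t}.png",im)
c0=proj(i,(510,-48,44)); rad=int(np.hypot(*(proj(i,(555,-48,44))-c0)))
o=measure(im,i,c0,rad)
print(c0.round(),{k:int(v[1]) for k,v in o.items()},fit(o))
s=state();print(s["t"],s["eef_pos"].round(1),s["tcp_rot"].round(4),np.round(s["joints"],2),s["opening"],s["ft_force"].round(1))
E
python3 look.py wrist w1
```

```text
[353. 197.] {'red': 357, 'orange': 356, 'yellow': 103, 'green': 299, 'blue': 365, 'purple': 123} (array([511.98019472, -48.6635603 ]), np.float64(-2.3378587480499995), np.float64(0.9408230561338393), np.float64(4.130296043316548))
1.9 [462.3  -0.6 214.7] [-3.1414e+00  1.0000e-04  7.9660e-01] [-0.14  0.26  1.94  0.    0.94  0.63] 0.005212723051980596 [-0.2 -0.5  0.6]
```

View pics/w1.png

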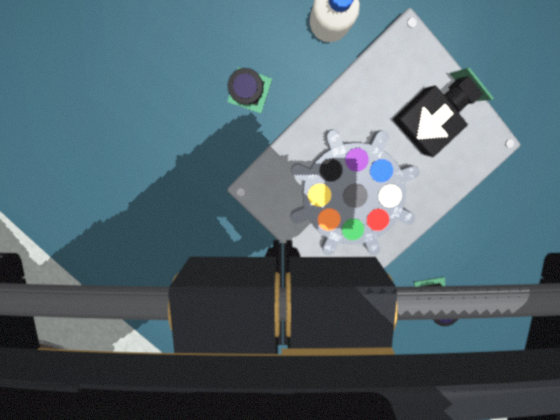

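The wrist view puts the hub at (355,195), blue at (381,170) and the arrow tip at (418,137). So blue is at the arrow and 3 clicks are needed. The shut fingers sit over the gap at 135°.

move_arm:
  commands:
    - [[0.2,-0.1,-4],[0,0,-0.6],0]
    - [[0,0,-4],[0,0,0],0]
    - [[0,0,-4],[0,0,0],0]
    - [[0,0,-3],[0,0,0],0]
    - [[0,0,-1],[0,0,0],0]
    - [[0,0,0],[0,0,0],0]

```text
t: 2.5
eef_pos: [464.2, -1.7, 54.1]
tcp_rot: [-3.14, 0.001, 0.786]
ft_force: [0.4, -0.6, -0.5]
opening: 0.001
grip_force: 0.0
```

```bash
python3 look.py side s2; python3 - <<'E'
from h import *
i=cv2.imread("pics/s2.png")[200:330,190:370];cv2.imwrite("pics/s2c.png",cv2.resize(i,None,fx=4,fy=4,interpolation=2))
E
```

```text
[262. 263.] {'red': 87, 'orange': 87, 'yellow': 83, 'green': 83, 'blue': 71, 'purple': 52} (array([511.90936857, -47.57109375]), np.float64(-2.361554733503467), np.float64(0.9962389528158831), np.float64(1.1198395235070393))
2.55 [464.8  -2.   55.1] [-3.1415e+00  2.0000e-04  7.8520e-01] [-0.15  0.52  2.1  -0.    0.52  0.64] 0.00631152466305428 [-0.3  0.5  0.6]
```

View pics/s2c.png

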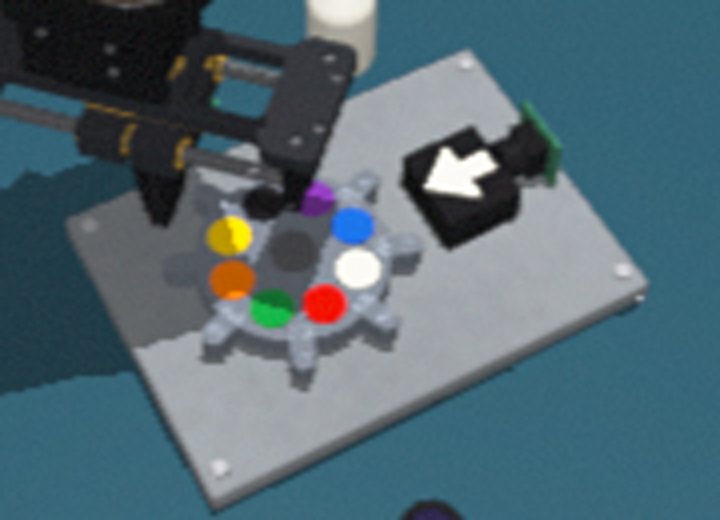

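The finger tip is near side (231,254), just outside the yellow filter. I'll check this against a projection.

```bash
python3 - <<'E'
from h import *
i=camera_info("side")
def c(p):return ((proj(i,p)-[190,200])*4).round()
print("tcp55",c((464.8,-2,55)),"tcp34",c((464.8,-2,34)))
for a in(112.5,135,157.5):
    t=np.radians(a);print(a,c((511+63*np.cos(t),-48+63*np.sin(t),44)))
E
```

```text
tcp55 [167. 209.] tcp34 [170. 232.]
112.5 [198. 187.]
135 [173. 222.]
157.5 [165. 262.]
```

move_arm:
  commands:
    - [[0,0,-1],[0,0,0],0]
    - [[0,0,-1],[0,0,0],0]
    - [[0,0,0],[0,0,0],0]
    - [[0,0,0],[0,0,0],0]

```text
t: 2.95
eef_pos: [464.7, -2.6, 34.7]
tcp_rot: [-3.142, 0.0, 0.784]
ft_force: [-0.1, 0.0, 0.2]
opening: 0.003
grip_force: 0.0
```

move_arm:
  commands:
    - [[-0.35,-0.38,0],[0,0,4.5],0]
    - [[-0.32,-0.41,0],[0,0,4.5],0]
    - [[-0.29,-0.43,0],[0,0,4.5],0]
    - [[-0.25,-0.45,0],[0,0,4.5],0]
    - [[-0.22,-0.47,0],[0,0,4.5],0]
    - [[-0.18,-0.49,0],[0,0,4.5],0]
    - [[-0.14,-0.5,0],[0,0,4.5],0]
    - [[-0.1,-0.51,0],[0,0,4.5],0]
    - [[-0.06,-0.51,0],[0,0,4.5],0]
    - [[-0.02,-0.52,0],[0,0,4.5],0]

```text
t: 3.95
eef_pos: [445.5, -49.6, 35.1]
tcp_rot: [3.141, 0.0, 1.572]
ft_force: [0.1, 0.6, 0.1]
opening: 0.006
grip_force: 0.0
```

move_arm:
  commands:
    - [[0,0,0],[0,0,0],0]
    - [[0,0,0],[0,0,0],0]
    - [[0,0,0],[0,0,0],0]

```text
t: 4.25
eef_pos: [445.5, -49.1, 34.8]
tcp_rot: [3.141, 0.0, 1.568]
ft_force: [-0.3, -0.2, 0.5]
opening: 0.006
grip_force: 0.0
```

```bash
python3 look.py side s3;python3 look.py scene s3b
```

```text
[262. 263.] {'red': 71, 'orange': 84, 'yellow': 87, 'green': 80, 'blue': 18, 'purple': 32} (array([511.71344996, -48.42396042]), np.float64(-1.6009830587051748), np.float64(0.9683944938620367), np.float64(4.619628519204181))
4.3 [445.4 -49.1  34.7] [3.1414 0.     1.568 ] [-0.26  0.55  2.15  0.    0.44 -0.25] 0.003920145541485937 [-0.4  0.3  0. ]
[212. 220.] {'red': 66, 'orange': 24, 'yellow': 57, 'green': 29, 'blue': 26, 'purple': 32} (array([507.83518757, -48.20481002]), np.float64(-1.5743476318763716), np.float64(0.9236489807668672), np.float64(2.562905649616397))
4.35 [445.4 -49.1  34.7] [3.1414 0.     1.5685] [-0.26  0.55  2.15  0.    0.44 -0.26] 0.006737404015540977 [-0.1 -0.4 -0.7]
```

move_arm:
  commands:
    - [[0.02,-0.52,0],[0,0,4.5],0]
    - [[0.06,-0.51,0],[0,0,4.5],0]
    - [[0.1,-0.51,0],[0,0,4.5],0]
    - [[0.14,-0.5,0],[0,0,4.5],0]
    - [[0.18,-0.49,0],[0,0,4.5],0]
    - [[0.22,-0.47,0],[0,0,4.5],0]
    - [[0.25,-0.45,0],[0,0,4.5],0]
    - [[0.29,-0.43,0],[0,0,4.5],0]
    - [[0.32,-0.41,0],[0,0,4.5],0]
    - [[0.35,-0.38,0],[0,0,4.5],0]

```text
t: 5.35
eef_pos: [464.8, -96.0, 34.7]
tcp_rot: [3.142, -0.0, 2.357]
ft_force: [-0.0, 0.7, 0.5]
opening: 0.008
grip_force: 0.0
```

move_arm:
  commands:
    - [[0,0,0],[0,0,0],0]
    - [[0,0,0],[0,0,0],0]
    - [[0,0,0],[0,0,0],0]

```text
t: 5.65
eef_pos: [464.5, -95.7, 34.6]
tcp_rot: [-3.142, -0.0, 2.353]
ft_force: [-0.8, -0.3, -0.3]
opening: 0.005
grip_force: 0.0
```

```bash
python3 look.py side s4;python3 look.py scene s4b;python3 - <<'E'
from h import *
a=[cv2.resize(cv2.imread(f"pics/{n}.png")[y:y+130,x:x+130],None,fx=3,fy=3) for n,x,y in(("s4",200,200),("s4b",150,170))]
cv2.imwrite("pics/s4c.png",np.hstack(a))
E
```

```text
[262. 263.] {'red': 72, 'orange': 37, 'green': 69} (array([510.33844578, -48.23779435]), np.float64(-0.751277454391072), np.float64(1.0018044835342117), np.float64(0.6602319554569931))
5.7 [464.5 -95.7  34.6] [-3.1416e+00 -2.0000e-04  2.3533e+00] [-0.34  0.57  2.09  0.    0.48 -1.13] 0.006277877475452293 [-0.5  0.3  0.4]
[212. 220.] {'red': 61, 'orange': 38, 'yellow': 23, 'green': 55, 'blue': 41, 'purple': 40} (array([508.28290923, -47.51535893]), np.float64(-0.7828583778445624), np.float64(0.9392163113844949), np.float64(2.0843378598289917))
5.75 [464.5 -95.7  34.7] [ 3.1415e+00 -1.0000e-04  2.3536e+00] [-0.34  0.57  2.09  0.    0.48 -1.13] 0.003149755735101227 [ 0.5 -0.1 -0.1]
```

View pics/s4c.png

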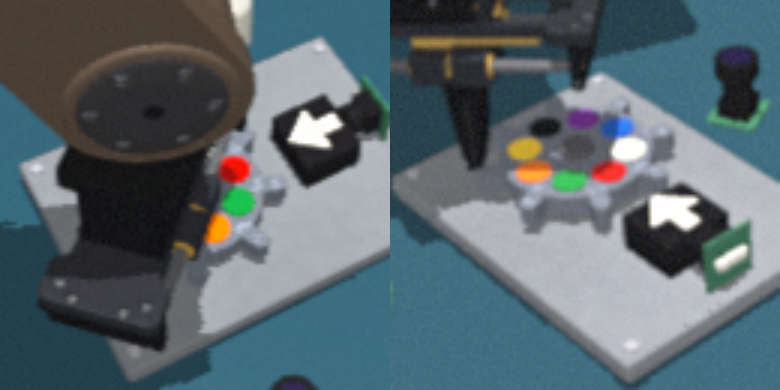

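Red is at the arrow, with green one click before it. Before the last click I'll check the height of the dark stub on the gripper's flank at scene (213,199), because that flank will swing towards module A.

```bash
python3 - <<'E'
from h import *
i=camera_info("scene")
for z in (50,80,110,130,150):print(z,onz(i,213,199,z).round(0), proj(i,(464.5,-95.7,35)).round())
E
```

```text
50 [460.  -8.  50.] [180. 224.]
80 [498. -33.  80.] [180. 224.]
110 [535. -58. 110.] [180. 224.]
130 [560. -75. 130.] [180. 224.]
150 [585. -92. 150.] [180. 224.]
```

move_arm:
  commands:
    - [[0.38,-0.35,0],[0,0,4.5],0]
    - [[0.41,-0.32,0],[0,0,4.5],0]
    - [[0.43,-0.29,0],[0,0,4.5],0]
    - [[0.45,-0.25,0],[0,0,4.5],0]
    - [[0.47,-0.22,0],[0,0,4.5],0]
    - [[0.49,-0.18,0],[0,0,4.5],0]
    - [[0.5,-0.14,0],[0,0,4.5],0]
    - [[0.51,-0.1,0],[0,0,4.5],0]
    - [[0.51,-0.06,0],[0,0,4.5],0]
    - [[0.52,-0.02,0],[0,0,4.5],0]

```text
t: 6.75
eef_pos: [511.5, -115.2, 34.6]
tcp_rot: [3.141, -0.0, -3.141]
ft_force: [0.1, 0.0, -0.8]
opening: 0.006
grip_force: 0.0
```

move_arm:
  commands:
    - [[0,0,0],[0,0,0],0]
    - [[0,0,0],[0,0,0],0]
    - [[0,0,0],[0,0,0],0]

```text
t: 7.05
eef_pos: [511.0, -115.1, 34.6]
tcp_rot: [3.141, -0.0, 3.138]
ft_force: [-0.2, -0.2, -0.5]
opening: 0.003
grip_force: 0.0
```

```bash
python3 look.py side s5;python3 look.py scene s5b
```

```text
[262. 263.] {'blue': 82, 'purple': 73} (array([511.46245367, -47.73568716]), np.float64(-0.008084516483335259), np.float64(1.0022841208827806), np.float64(1.7053025658242404e-12))
7.1 [ 511.1 -115.2   34.7] [ 3.1414e+00 -3.0000e-04  3.1385e+00] [-0.35  0.61  1.97  0.    0.56 -1.92] 0.0034606893309330295 [-0.6 -0.4 -0.3]
[212. 220.] {'red': 26, 'orange': 66, 'yellow': 36, 'green': 52, 'blue': 54, 'purple': 42} (array([507.74862688, -48.10333029]), np.float64(0.00015577876874272751), np.float64(0.9571665208167116), np.float64(2.8805025915287636))
7.15 [ 511.2 -115.2   34.7] [ 3.1414e+00 -2.0000e-04  3.1388e+00] [-0.35  0.61  1.97  0.    0.56 -1.92] 0.0028256303397487348 [0.5 0.1 0.6]
```

Green is at the arrow. Now I'll move straight up and back towards the robot.

move_arm:
  commands:
    - [[0,0,1],[0,0,0],0]
    - [[0,0,2],[0,0,0],0]
    - [[0,0,4],[0,0,0],0]
    - [[0,0,4],[0,0,0],0]
    - [[0,0,4],[0,0,0],0]
    - [[0,-2,4],[0,0,0],0]
    - [[0,-4,2],[0,0,0],0]
    - [[0,-4,0],[0,0,0],0]
    - [[0,-4,0],[0,0,0],0]
    - [[0,-4,0],[0,0,0],0]

```text
t: 8.15
eef_pos: [510.9, -296.7, 245.8]
tcp_rot: [-3.141, 0.001, 3.14]
ft_force: [0.6, -0.3, -0.4]
opening: 0.005
grip_force: 0.0
```

move_arm:
  commands:
    - [[0,-4,0],[0,0,0],0]
    - [[0,-4,0],[0,0,0],0]
    - [[0,0,0],[0,0,0],0]
    - [[0,0,0],[0,0,0],0]
    - [[0,0,0],[0,0,0],0]

```text
t: 8.65
eef_pos: [511.3, -374.4, 245.1]
tcp_rot: [3.141, -0.0, 3.14]
ft_force: [0.5, 0.1, 0.1]
opening: 0.001
grip_force: 0.0
```

```bash
python3 look.py side s6;python3 look.py scene s6b
```

```text
[262. 263.] {'orange': 12, 'yellow': 87, 'blue': 79, 'purple': 71} (array([509.87218601, -49.11107645]), np.float64(-0.05094809383692465), np.float64(0.955588846012004), np.float64(3.731978196741011))
8.7 [ 511.5 -374.2  245.1] [3.1415e+00 2.0000e-04 3.1408e+00] [-0.74  0.48  1.5   0.    1.17 -2.31] 0.004116919180782984 [-0.  0. -0.]
[212. 220.] {'red': 26, 'orange': 65, 'yellow': 36, 'green': 50, 'blue': 53, 'purple': 42} (array([507.67017896, -48.14144987]), np.float64(0.0011846878655449346), np.float64(0.9552104416183695), np.float64(2.7934211561438005))
8.75 [ 511.5 -374.2  245.2] [3.1416e+00 2.0000e-04 3.1411e+00] [-0.74  0.48  1.5   0.    1.17 -2.31] -0.0006248213404271695 [ 0.  -0.1 -0.8]
```

View pics/s6b.png

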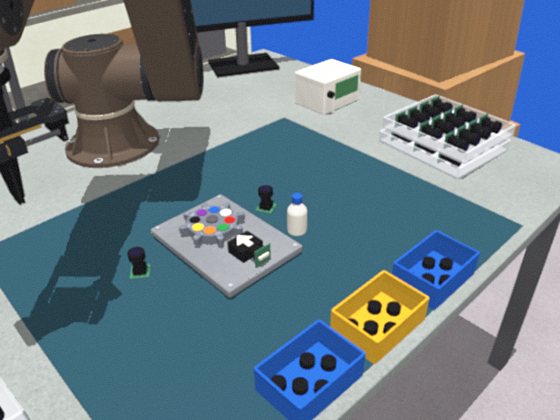

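The picture shows green at the arrow (222,228). Both modules (138,262 and 266,198) and the bottle (297,215) are where they were, and the hand is clear.

```bash
python3 -c "
from cell import env
print(env.job_done())"
```

```text
the job is handed in; nothing more can be done
None
```

I flicked the filter wheel three clicks counterclockwise, so green is now clicked in at the arrow; the modules and bottle stayed where they were, the hand is clear, and the job is handed in.

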